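Gauge two sleeves and oil the good one

TASK

Try the two steel sleeves on the gauge pin of the oiling station: leave the one that slides fully home standing on the pin, and put the tight one in the empty cardboard reject box. Only then press the cap of the leaning spray can all the way down and let it spring back up to oil the good sleeve; never spray while the good sleeve is not home on the pin, and leave everything else on the bench where it is.

Things in the scene. Friction and masses are not known exactly. Their poses are not given: they have to be found in the camera images.
- station: fixed oiling station, turned by its yaw; origin on the bench. Base plate 8 mm thick (its x -110 to 200, y +-75 mm), gauge pin at x -80 mm. A 45 mm thick spray can is clamped leaning 0.6 rad from vertical towards the station's -x: cap at x +50 mm, 150 mm high, spout aimed down at the pin
- lamp_edge (a point): middle of the lower front edge of the station's lamp bar over the can: 245 mm high, 12 mm behind the cap's centre. The bar is 150 mm wide, 30 deep, 18 tall, held by an arm at either end from two posts 115 mm behind this edge. It leaves no room for a gripper straight above the cap: press with the tool tilted like the can, coming from the pin's side
- pin_foot (a point): foot of the upright steel gauge pin, on its axis at the top face of the base plate, 8 mm above the bench; a sleeve that is fully home has its underside here. Pin 17 mm diameter, 40 mm tall above this point, its top 5 mm tapered to 9 mm diameter
- cap_top (a point): centre of the flat top of the spray can's white nozzle cap (28 mm diameter, 20 mm tall), moves with the cap. z points up along the leaning can's axis, out of the cap; y is horizontal; the small spout looks to -x
- nozzle_cap (a joint): how far the cap is pressed down along the can's axis: 0 up, 0.008 m fully down; sprung, about 3 N to start and 8 N at the bottom stop, springs back when let go
- sleeve_a: plain steel sleeve standing upright, 34 mm outside diameter, 45 mm tall, 0.08 to 0.22 kg, bore along z; origin at the centre of its underside. One of sleeve_a and sleeve_b has a 21 mm bore and slides freely down the pin, the other a 13 mm bore that stops on the pin's tapered tip, over 30 mm above home; trying them shows which
- sleeve_b: plain steel sleeve standing upright, 34 mm outside diameter, 45 mm tall, 0.08 to 0.22 kg, bore along z; origin at the centre of its underside. One of sleeve_a and sleeve_b has a 21 mm bore and slides freely down the pin, the other a 13 mm bore that stops on the pin's tapered tip, over 30 mm above home; trying them shows which
- reject_box: empty open cardboard box fixed to the bench, 140 x 140 mm outside, 45 mm tall, walls and floor 4 mm; origin at the centre of its underside on the bench, x and y along its sides
- caster: bystander: black caster wheel lying flat, 60 mm diameter, 28 mm tall; origin at the centre of its underside
- jar: bystander: glass jar with steel lid, 70 mm diameter, 100 mm tall; origin at the centre of its underside
- wrench: bystander: steel wrench 150 mm long lying along its x axis; origin under its middle
- screwdriver: bystander: black-handled screwdriver 180 mm long lying along its x axis; origin under its middle
Mind the look-alikes: they are no part of the job. What is shaped like the sleeve_a but red is not meant.

How it is judged:
On the way, in this order (a step that is already met when the one before it is completed fails the run):
1. the sleeve that fits is fully home on the gauge pin and the tight one is in the reject box, both let go (horizontal distance between sleeve_a and pin_foot below 0.005 m and z of sleeve_a in the frame of pin_foot below 0.004 m and angle between sleeve_a's own z axis and vertical below 0.08 rad and x of sleeve_b in the frame of reject_box between -0.068 and 0.068 m and y of sleeve_b in the frame of reject_box between -0.068 and 0.068 m and z of sleeve_b in the frame of reject_box below 0.042 m and linear speed of each of sleeve_a, sleeve_b below 0.02 m/s and contact force between the fingers and sleeve_a below 0.1 N and contact force between the fingers and sleeve_b below 0.1 N), for 0.2 s.
2. the cap is pressed down (more than 6 of its 8 mm) with the good sleeve home (value of joint nozzle_cap above 0.006 m and horizontal distance between sleeve_a and pin_foot below 0.005 m and z of sleeve_a in the frame of pin_foot below 0.004 m and angle between sleeve_a's own z axis and vertical below 0.08 rad), for 0.05 s.
At the end, for the whole second after the job is handed in: the fitting sleeve stands home on the pin (within 4 mm of the plate, 5 mm of centre, 0.08 rad of upright), the tight one lies or stands in the reject box below its rim, both at rest; the cap was pressed over 6 mm after that and is up again (under 1 mm) (horizontal distance between sleeve_a and pin_foot below 0.005 m and z of sleeve_a in the frame of pin_foot below 0.004 m and angle between sleeve_a's own z axis and vertical below 0.08 rad and x of sleeve_b in the frame of reject_box between -0.068 and 0.068 m and y of sleeve_b in the frame of reject_box between -0.068 and 0.068 m and z of sleeve_b in the frame of reject_box below 0.042 m and value of joint nozzle_cap below 0.001 m and linear speed of each of sleeve_a, sleeve_b below 0.02 m/s); the robot touches nothing.
It fails at once if the cap is pressed (more than 4 mm) while the good sleeve is not home on the pin (value of joint nozzle_cap above 0.004 m and not (horizontal distance between sleeve_a and pin_foot below 0.005 m and z of sleeve_a in the frame of pin_foot below 0.004 m and angle between sleeve_a's own z axis and vertical below 0.08 rad)).
It fails at once if a bystander (caster, jar, wrench, screwdriver) is shifted by more than 30 mm (distance of any of caster, jar, wrench, screwdriver from where it was at the start of the episode above 0.03 m).
It also fails if it takes over 72 s, if anything falls off the work surface, if the arm or the gripper's body presses on something with over 40 N, if the wrist force passes 120 N, or if a joint passes its speed limit or range.

ROBOT

A 6-joint arm with a two-finger parallel gripper is mounted at the origin on the work surface. World frame = base frame: x ahead of the robot, y to its left, z up, the work surface at z = 0. Lengths are in m, angles in rad, forces in N, time in s.
With the tool pointing down it reaches from about 0.4 to 0.825 m from the base axis. Payload 7 kg.
Tool frame: the origin (TCP) lies at the very end of the fingers, on their centre line; the grasp point (between the pads) lies 19 mm behind it (arm.grasp_offset is the distance from the TCP to the grasp point, in m); z points along the fingers, y is the line along which they close (so a half turn about z gives the same grasp; the last joint's range is limited). The gripper opens to 88 mm and grips with 3 to 60 N. Pads are 19 mm wide; open, the fingers measure 130 mm over their backs; the gripper's body (78 mm by 193 mm) begins 47 mm behind the grasp point.
Start: joints at [1.538, 0.359, 0.012, 0, -1.224, -0.288], TCP at [0.213, 0.641, 0.227] pointing down, gripper open.
Joint ranges: [-3.07, 3.07], [-1.43, 2.12], [-1.02, 1.25], [-3.03, 1.67], [-3.05, -0], [-3.03, 3.03]. Speed limits (rad/s): [2.39, 2.39, 3.01, 3.14, 3.14, 3.14].

INTERFACE

Orientations are given as [roll, pitch, yaw] about the fixed x, y, z axes, in that order (R = Rz(yaw) Ry(pitch) Rx(roll)).
In Python, from station import get_state, cams, arm, nets gives the robot as it stands.
- The arm moves only by the shell command python3 -m creep 'ROWS' [FORCE]. ROWS is a JSON object of lists of equal length, an entry for each row: "translation": the shift along the world's x, y, z in mm, a list of three; "spin": the turn about the world's z in rad; "gripper": the opening, from 0 (shut) to 1 (fully open). In form: {"translation": [[dx, dy, dz], ...], "spin": [spin, ...], "gripper": [gripper, ...]}. A call has 1 to 8 rows; each row shifts and turns the commanded pose from where the row before left it; what a row does not reach is not made up. A row lasts 1/10 s, in which the tool goes at most 50 mm and 8.59 degrees, less where a joint would pass 70% of its speed; a pose out of reach is approached as far as the arm can. A call is refused whole if a number of a shift passes 50 or a number of a turn 0.15, either way. A call with a gripper value outside its range is refused whole. The fingers move at their own pace and stop on an object; FORCE is the grip in N (left out, the last holds). Time passes only in rows, so rows that do not move let the fingers close. It gives the time, the measured TCP pose, the force, the opening and the grip force at its end, in the units of the state.
- get_state(): the state, without advancing time (a new reading comes with each control period).
- cams.grab_frame(name): name is "side" or "top" or "wrist"; returns a dict with "img" (420x560x3 uint8, red, green, blue), "mtx" (3x3 intrinsics, pixels), "R" (3x3) and "t" (3): a world point X has camera coordinates R X + t. Camera axes: x right, y down, z forward; pixel columns grow to the right and rows downward; lengths in m; the calibration is good to about 2 mm. A picture is of the moment at which its call begins. There is no depth.
- arm.job_done(): hands the job in; it is judged then, once.
Trained networks look in the newest picture that a camera, given by its name, has taken for a name from the list of things; names that differ only in an ending like _2 or _b are one class to them, and where a whole thing is asked for, a point or a joint stands for the part that bears it (a point fixed in the world has none). Each returns a list of dicts, best first, with "confidence" (0 to 1); they miss things now and then, are a little off and sometimes report something else, mostly with a low value. They report only what shows in the picture. A call takes as long as a camera call. They do not tell look-alikes from the thing itself.
- nets.search_frame(camera, label): "centre" ([x, y, z] in m, in world coordinates, good to about 4 mm: the middle of the surface that is visible of it).
- nets.pinpoint(camera, label): "centre" ([x, y, z] in m, in world coordinates, good to about 4 mm: a listed point, or the origin of a listed thing).
The state is a dict: "t": time; "q": joint angles; "qd": joint speeds; "joint_efforts": joint torques, N m; "eef_pos": TCP position; "ee_rot": TCP orientation; "force": force on the tool from outside, world axes, zero at the start; "moment": the same for the moment, N m; "width": finger opening in m; "gripper_force": force on a finger pad.
Only numpy, scipy, OpenCV 4.12 (cv2) and the standard library are available. Lean on these libraries where they do the work, as an engineer would, in place of code of your own. Each camera call takes 0.05 s, during which the arm holds its last target. There are 200 camera calls.

## Working session

There is one attempt and no reset: what is moved stays moved. The work goes in short steps, Python scripts to look and compute and a shell command to move; the robot and the scene stay as the last step left them, time stands still between calls to the robot, and variables do not carry over. Pictures are saved under pics/ and viewed, at most 10 in all, crops included, and the job is handed in when it is done.

```bash
mkdir -p pics; cat > h.py <<'E'
from station import get_state, cams, arm, nets
import numpy as np, cv2
def grab(n,f):
    d=cams.grab_frame(n); cv2.imwrite('pics/'+f,cv2.cvtColor(d['img'],cv2.COLOR_RGB2BGR)); return d
def proj(d,X):
    c=d['R']@np.array(X)+d['t']; p=d['mtx']@c; return p[:2]/p[2]
def ray(d,u,v,z):
    r=d['R'].T@np.linalg.inv(d['mtx'])@np.array([u,v,1.]); o=-d['R'].T@d['t']; return o+r*(z-o[2])/r[2]
def look(cam,names):
    for n in names:
        for r in nets.pinpoint(cam,n): print(cam,n,np.round(r['centre'],4),round(r['confidence'],2))
E
python3 - <<'E'
from h import *
ims=[]
for n in('top','side'):
    d=grab(n,n+'0.png')
    look(n,['station','pin_foot','cap_top','lamp_edge','sleeve_a','reject_box','caster','jar','wrench','screwdriver'])
    print(n,np.round(-d['R'].T@d['t'],3))
E
```

```text
top pin_foot [0.4541 0.0959 0.0105] 0.83
top cap_top [0.5843 0.0996 0.1528] 0.56
top cap_top [0.4236 0.366  0.0007] 0.43
top lamp_edge [0.5966 0.0996 0.2438] 0.83
top sleeve_a [ 0.4657 -0.3185 -0.0019] 0.68
top sleeve_a [ 0.4993 -0.3932  0.0038] 0.62
top sleeve_a [ 0.448  -0.2118  0.0013] 0.6
top sleeve_a [ 0.4089 -0.3765  0.0007] 0.52
top reject_box [ 4.252e-01  3.636e-01 -4.000e-04] 0.83
top caster [ 0.6337 -0.2064 -0.0017] 0.91
top jar [ 0.6748 -0.3959  0.0009] 0.67
top wrench [0.6224 0.3115 0.0011] 0.54
top screwdriver [ 0.3396 -0.2511 -0.0027] 0.95
top screwdriver [0.5987 0.1013 0.2426] 0.38
top screwdriver [0.6226 0.315  0.0018] 0.16
top [3.250e-01 1.000e-03 1.096e+00]
side station [ 5.361e-01  1.010e-01 -2.000e-04] 0.98
side pin_foot [0.458  0.0878 0.0098] 0.97
side cap_top [0.5836 0.1053 0.154 ] 0.65
side lamp_edge [0.5956 0.1015 0.2471] 0.78
side sleeve_a [ 0.4097 -0.3814 -0.0027] 0.76
side sleeve_a [ 0.4447 -0.2099  0.    ] 0.69
side sleeve_a [ 0.5012 -0.3953 -0.0047] 0.53
side sleeve_a [ 0.6396 -0.2027 -0.0016] 0.53
side sleeve_a [ 0.4655 -0.3184  0.0014] 0.5
side reject_box [0.422  0.3642 0.003 ] 0.7
side caster [ 0.6371 -0.2027 -0.0013] 0.84
side jar [ 0.6784 -0.3913 -0.0018] 0.8
side wrench [6.213e-01 3.115e-01 1.000e-04] 0.54
side screwdriver [0.6198 0.3122 0.001 ] 0.51
side [ 0.035 -0.771  0.995]
```

View pics/top0.png

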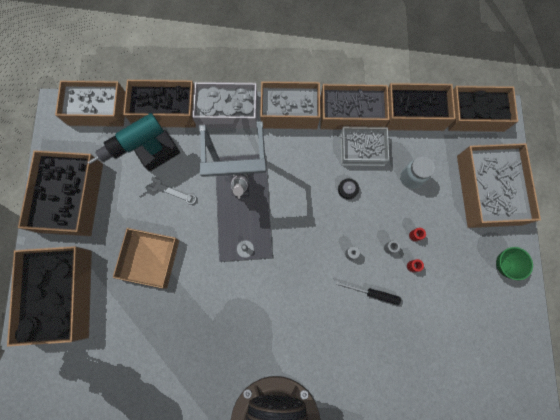

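View pics/side0.png

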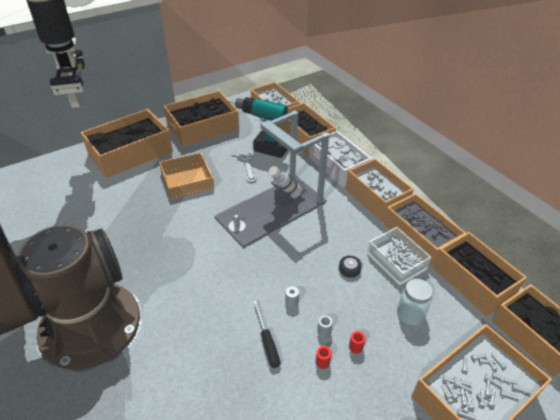

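```bash
python3 - <<'E'
import cv2,numpy as np
t=cv2.imread('pics/top0.png');s=cv2.imread('pics/side0.png')
a=cv2.resize(t[225:280,335:435],(800,440)[:2],interpolation=cv2.INTER_CUBIC)[:300]
c=lambda im,x0,y0,w,h,W,H:cv2.resize(im[y0:y0+h,x0:x0+w],(W,H),interpolation=cv2.INTER_CUBIC)
o=np.vstack([np.hstack([c(t,340,230,70,40,400,300*0+229),c(s,275,275,70,70,400,229)]),np.hstack([c(t,205,165,75,100,300,370),c(s,210,110,130,130,500,370)])])
cv2.imwrite('pics/crop1.png',o)
E
```

```text
(no output)
```

View pics/crop1.png

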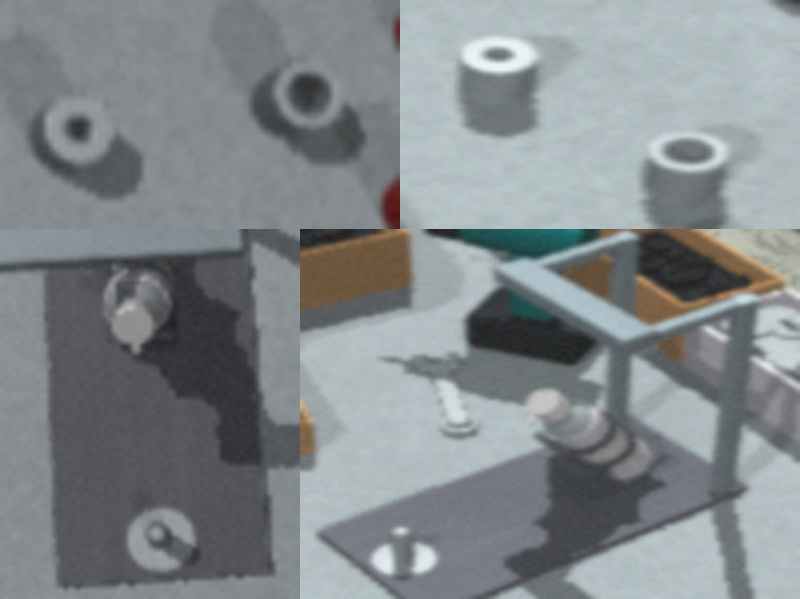

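The top view shows the steel sleeves at about (353,253) (small bore, tight) and (393,247) (large bore, good); both reds are to the right. The pin is at (244,247), the cap at (240,187), the lamp bar spans the rows just above it, and the box is at (147,258).

```bash
python3 - <<'E'
from h import *
T=cams.grab_frame('top');S=cams.grab_frame('side')
for n,a,b,z in[('pin',(244.2,247.2),(236.5,216.5),.048),('tight',(353.5,252.7),(292,291.8),.045),('good',(393.5,246.6),(325.7,320.9),.045)]:
    print(n,ray(T,*a,z).round(4),ray(S,*b,z).round(4))
e=[ray(T,u,v,.008) for u,v in[(216.2,177.4),(220,261.2),(267.5,172),(273,257.7)]]
for i in(0,2): v=e[i]-e[i+1]; print('yaw',np.arctan2(v[1],v[0]), e[i].round(3))
for c in('top','side'): look(c,['cap_top','lamp_edge','pin_foot','sleeve_a'])
s=get_state();print(s['eef_pos'],s['ee_rot'],s['width'],s['force'])
E
```

```text
pin [0.4524 0.091  0.048 ] [0.4548 0.0906 0.048 ]
tight [ 0.4413 -0.2077  0.045 ] [ 0.4436 -0.2076  0.045 ]
good [ 0.4594 -0.3178  0.045 ] [ 0.4636 -0.3178  0.045 ]
yaw 0.08756704555651293 [0.662 0.183 0.008]
yaw 0.07843961163251974 [0.681 0.032 0.008]
top cap_top [0.5855 0.104  0.1534] 0.58
top lamp_edge [0.5985 0.0993 0.2423] 0.63
top pin_foot [0.4547 0.0931 0.0106] 0.86
top pin_foot [ 0.6342 -0.2066 -0.0008] 0.49
top sleeve_a [ 0.6782 -0.3956  0.001 ] 0.73
top sleeve_a [ 0.4485 -0.2081  0.0025] 0.62
top sleeve_a [ 0.4676 -0.3196 -0.0031] 0.56
top sleeve_a [ 0.4113 -0.3795 -0.0021] 0.55
top sleeve_a [ 0.4939 -0.3933  0.0032] 0.45
side cap_top [0.5838 0.1052 0.1554] 0.65
side lamp_edge [0.5988 0.1037 0.2473] 0.68
side pin_foot [0.4564 0.0881 0.0086] 0.61
side sleeve_a [ 0.4642 -0.3194  0.0016] 0.73
side sleeve_a [ 4.425e-01 -2.062e-01  1.000e-04] 0.71
side sleeve_a [ 0.4981 -0.3987 -0.002 ] 0.58
[0.21285744 0.64054411 0.2265713 ] [-3.14157110e+00 -3.86615712e-06 -3.20833358e-01] 0.08779354034292927 [0.26545172 0.23717238 0.91049526]
```

```bash
python3 -m creep '{"translation":[[30,-38,0],[30,-38,0],[30,-38,0],[30,-38,0],[30,-38,0],[30,-38,0],[30,-38,0],[22,-38,0]],"spin":[0.05,0.05,0.05,0.05,0.05,0.05,0.05,0.05],"gripper":[0.7,0.7,0.7,0.7,0.7,0.7,0.7,0.7]}' 40
python3 -m creep '{"translation":[[0,-48,0],[0,-48,0],[0,-48,0],[0,-48,0],[0,-48,0],[0,-48,0],[0,-48,0],[0,-48,0]],"spin":[0,0,0,0,0,0,0,0],"gripper":[0.7,0.7,0.7,0.7,0.7,0.7,0.7,0.7]}'
python3 -m creep '{"translation":[[0,-40,0],[0,-40,0],[0,-40,0],[0,-40,0],[0,0,-20],[0,0,0],[0,0,0]],"spin":[0,0,0,0,0,0,0],"gripper":[0.7,0.7,0.7,0.7,0.7,0.7,0.7]}'
python3 - <<'E'
from h import *
s=get_state();print(s['t'],s['eef_pos'],s['ee_rot'],s['width'],s['force'])
d=grab('wrist','w1.png');look('wrist',['sleeve_a'])
for p in[(.4445,-.208,.045),(.4635,-.3185,.045)]: print(proj(d,p))
E
```

```text
t: 2.4
eef_pos: [0.4461, 0.3349, 0.2268]
ee_rot: [-3.141, -0.001, 0.081]
force: [0.7, 0.0, -0.3]
width: 0.0618
gripper_force: 0.0
t: 3.2
eef_pos: [0.4445, -0.0492, 0.2272]
ee_rot: [-3.141, -0.001, 0.08]
force: [2.1, 0.3, 0.0]
width: 0.0612
gripper_force: 0.0
t: 3.9
eef_pos: [0.4446, -0.2074, 0.2067]
ee_rot: [3.142, 0.001, 0.079]
force: [0.3, -0.3, 0.7]
width: 0.0614
gripper_force: 0.0
3.9 [ 0.44460392 -0.20742692  0.20668554] [3.14153031e+00 8.79970079e-04 7.90942528e-02] 0.06135741156225004 [ 0.3444209  -0.30337257  0.74792183]
wrist sleeve_a [ 0.4698 -0.3149 -0.0021] 0.88
wrist sleeve_a [ 4.128e-01 -3.827e-01  3.000e-04] 0.87
wrist sleeve_a [ 0.4982 -0.388   0.0032] 0.74
wrist sleeve_a [ 4.483e-01 -2.063e-01 -1.000e-04] 0.56
wrist sleeve_a [0.5391 0.1034 0.0006] 0.28
[279.18251059 193.59456432]
[380.69524757 184.47064134]
```

View pics/w1.png

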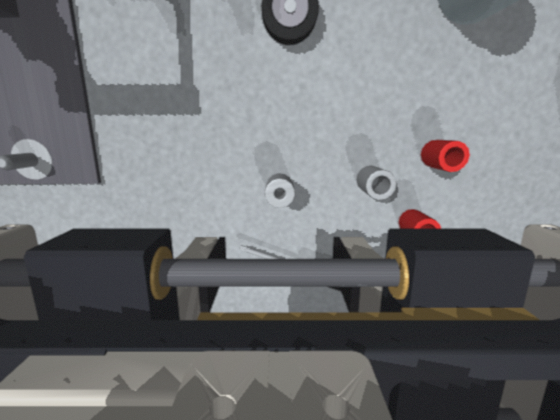

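Wrist view: tight sleeve ring at (280,190), large-bore one at (380,183), reds at right; both about 2 mm further in x than estimated.

```bash
python3 -m creep '{"translation":[[2,0,-45],[0,0,-45],[0,0,-45],[0,0,-41],[0,0,-20],[0,0,0],[0,0,0],[0,0,0]],"spin":[0,0,0,0,0,0,0,0],"gripper":[0.7,0.7,0.7,0.7,0.7,0.7,0.2,0.2]}' 40
python3 -m creep '{"translation":[[0,0,0],[0,0,0],[0,0,30],[0,0,45],[0,0,45]],"spin":[0,0,0,0,0],"gripper":[0.2,0.2,0.2,0.2,0.2]}'
```

```text
t: 4.8
eef_pos: [0.4486, -0.2072, 0.0123]
ee_rot: [3.141, -0.003, 0.08]
force: [0.4, -0.4, -0.7]
width: 0.0505
gripper_force: 0.0
t: 5.3
eef_pos: [0.446, -0.2074, 0.1321]
ee_rot: [-3.141, 0.001, 0.079]
force: [2.4, 0.5, -1.9]
width: 0.0338
gripper_force: 40.0
```

```bash
python3 -m creep '{"translation":[[0,48,0],[0,48,0],[2,48,0],[2,48,0],[2,48,0],[2,48,0],[0,10,0],[0,0,0]],"spin":[0,0,0,0,0,0,0,0],"gripper":[0.2,0.2,0.2,0.2,0.2,0.2,0.2,0.2]}'
python3 -m creep '{"translation":[[0,0,-30],[0,0,-30],[0,0,-5],[0,0,0],[0,0,0]],"spin":[0,0,0,0,0],"gripper":[0.2,0.2,0.2,0.2,0.2]}'
python3 - <<'E'
from h import *
s=get_state();print(s['eef_pos'],s['force'])
d=grab('wrist','w2.png');e=grab('side','s2.png')
look('wrist',['pin_foot','cap_top','lamp_edge','reject_box']);
print(proj(d,(.455,.091,.048)))
a=cv2.imread('pics/w2.png');b=cv2.imread('pics/s2.png')[100:260,180:340]
cv2.imwrite('pics/c2.png',np.hstack([cv2.resize(a,(400,300)),cv2.resize(b,(300,300),interpolation=cv2.INTER_CUBIC)]))
E
```

```text
t: 6.1
eef_pos: [0.4548, 0.0922, 0.1309]
ee_rot: [-3.141, -0.001, 0.082]
force: [-0.0, -0.8, -2.0]
width: 0.0339
gripper_force: 40.0
t: 6.6
eef_pos: [0.4556, 0.0903, 0.0667]
ee_rot: [-3.141, -0.001, 0.079]
force: [-0.4, 0.5, -0.1]
width: 0.0341
gripper_force: 40.0
[0.45564407 0.09034014 0.06671835] [-0.37004546  0.5189483  -0.10881142]
wrist pin_foot [0.4536 0.0929 0.0067] 0.56
wrist cap_top [0.454  0.0938 0.0057] 0.45
[277.4282082  241.47979076]
```

View pics/c2.png

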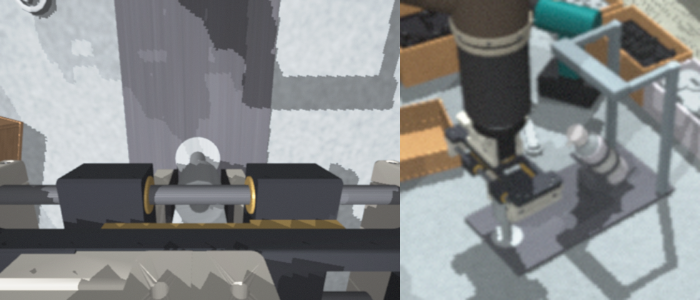

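The sleeve hangs just above the pin, whose white foot ring sits centred between the fingers. Lowering it gently to try the fit.

```bash
python3 -m creep '{"translation":[[0,0,-4],[0,0,-4],[0,0,0]],"spin":[0,0,0],"gripper":[0.2,0.2,0.2]}'
python3 -m creep '{"translation":[[0,0,-2],[0,0,-2],[0,0,0]],"spin":[0,0,0],"gripper":[0.2,0.2,0.2]}'
python3 -m creep '{"translation":[[0,0,-2],[0,0,0]],"spin":[0,0],"gripper":[0.2,0.2]}'
```

```text
t: 7.2
eef_pos: [0.4557, 0.0909, 0.0584]
ee_rot: [-3.141, -0.001, 0.08]
force: [-2.3, 0.7, 13.0]
width: 0.0338
gripper_force: 40.0
t: 7.5
eef_pos: [0.458, 0.0922, 0.0559]
ee_rot: [-3.14, -0.006, 0.081]
force: [-1.7, 0.5, 20.2]
width: 0.0337
gripper_force: 40.0
t: 7.7
eef_pos: [0.4585, 0.0923, 0.0554]
ee_rot: [-3.14, -0.007, 0.082]
force: [-7.0, -1.0, 40.5]
width: 0.0339
gripper_force: 40.0
```

It stops on the tip (20–40 N, over 30 mm above home): tight one confirmed. Off to the box.

```bash
python3 -m creep '{"translation":[[0,0,40],[0,0,40],[-6,45,0],[-6,45,0],[-6,45,0],[-6,45,0],[-6,46,0],[-4,46,0]],"spin":[0,0,0,0,0,0,0,0],"gripper":[0.2,0.2,0.2,0.2,0.2,0.2,0.2,0.2]}'
python3 -m creep '{"translation":[[0,0,0],[0,0,-45],[0,0,-45],[0,0,-16],[0,0,0],[0,0,0]],"spin":[0,0,0,0,0,0],"gripper":[0.2,0.2,0.2,0.2,0.2,0.2]}'
```

```text
t: 8.5
eef_pos: [0.42, 0.3642, 0.1311]
ee_rot: [3.141, 0.0, 0.08]
force: [1.2, 0.3, -1.4]
width: 0.0342
gripper_force: 40.0
t: 9.1
eef_pos: [0.4211, 0.3626, 0.0257]
ee_rot: [3.141, 0.0, 0.079]
force: [0.2, 0.3, -0.5]
width: 0.0342
gripper_force: 40.0
```

```bash
python3 -m creep '{"translation":[[0,0,-4],[0,0,-4],[0,0,0]],"spin":[0,0,0],"gripper":[0.2,0.2,0.2]}'
python3 -m creep '{"translation":[[0,0,-2],[0,0,0]],"spin":[0,0],"gripper":[0.2,0.2]}'
```

```text
t: 9.4
eef_pos: [0.4209, 0.3627, 0.0179]
ee_rot: [-3.141, -0.0, 0.079]
force: [-0.3, -0.4, -1.6]
width: 0.0336
gripper_force: 40.0
t: 9.6
eef_pos: [0.421, 0.3628, 0.0159]
ee_rot: [-3.141, -0.001, 0.079]
force: [0.4, -0.0, -0.1]
width: 0.0339
gripper_force: 40.0
```

```bash
python3 -m creep '{"translation":[[0,0,-1],[0,0,0],[0,0,0],[0,0,0],[0,0,0],[0,0,40],[0,0,45],[0,0,40]],"spin":[0,0,0,0,0,0,0,0],"gripper":[0.2,0.2,0.5,0.5,0.5,0.5,0.5,0.65]}'
python3 -m creep '{"translation":[[5,-49,0],[5,-49,0],[5,-49,0],[5,-49,0],[5,-49,0],[5,-49,0],[5,-49,0],[5,-49,0]],"spin":[0,0,0,0,0,0,0,0],"gripper":[0.65,0.65,0.65,0.65,0.65,0.65,0.65,0.65]}'
python3 -m creep '{"translation":[[4,-48,0],[0,-48,0],[0,-48,0],[0,-48,0],[0,-48,0],[0,-48,0],[0,0,0],[0,0,0]],"spin":[0,0,0,0,0,0,0,0],"gripper":[0.65,0.65,0.65,0.65,0.65,0.65,0.65,0.65]}'
python3 - <<'E'
from h import *
d=grab('top','t3.png');look('top',['sleeve_a']);w=cams.grab_frame('wrist');look('wrist',['sleeve_a'])
t=cv2.imread('pics/t3.png')[220:300,110:190]
a=cv2.cvtColor(w['img'],cv2.COLOR_RGB2BGR)
cv2.imwrite('pics/c3.png',np.hstack([cv2.resize(a,(400,300)),cv2.resize(t,(300,300),interpolation=cv2.INTER_CUBIC)]))
s=get_state();print(s['eef_pos'],proj(w,(.465,-.318,.045)))
E
```

```text
t: 10.4
eef_pos: [0.4209, 0.3624, 0.1412]
ee_rot: [3.141, -0.0, 0.079]
force: [1.0, 1.1, 0.3]
width: 0.0475
gripper_force: 0.0
t: 11.2
eef_pos: [0.4607, -0.0313, 0.1398]
ee_rot: [-3.141, -0.001, 0.08]
force: [2.1, 0.9, -0.6]
width: 0.0569
gripper_force: 0.0
t: 12.0
eef_pos: [0.4641, -0.3186, 0.1388]
ee_rot: [-3.141, 0.001, 0.076]
force: [-0.4, 0.3, -0.7]
width: 0.0568
gripper_force: 0.0
top sleeve_a [0.4169 0.3642 0.0056] 0.63
top sleeve_a [ 0.4136 -0.3774  0.0016] 0.43
wrist sleeve_a [ 0.504  -0.3924  0.0018] 0.77
wrist sleeve_a [ 0.4101 -0.3832  0.0028] 0.58
[ 0.46502632 -0.31635231  0.13968026] [279.92759254 209.1227537 ]
```

View pics/c3.png

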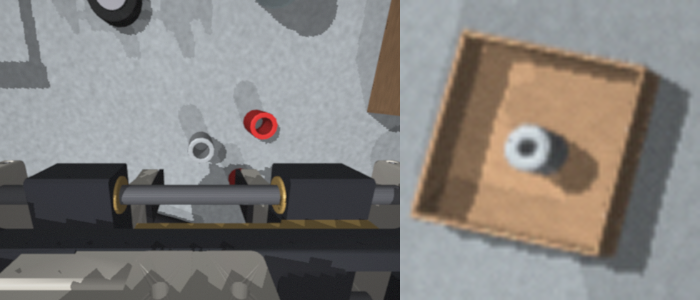

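The tight sleeve stands in the middle of the box; the good sleeve's ring is at (281,207) in wrist pixels, between the fingers.

```bash
python3 -m creep '{"translation":[[2,0,-40],[0,0,-40],[0,0,-35],[0,0,-12],[0,0,0],[0,0,0],[0,0,0],[0,0,0]],"spin":[0,0,0,0,0,0,0,0],"gripper":[0.65,0.65,0.65,0.65,0.65,0.2,0.2,0.2]}' 40
python3 -m creep '{"translation":[[0,0,0],[0,0,40],[0,0,45],[0,0,30],[0,45,0],[0,48,0],[0,48,0],[0,48,0]],"spin":[0,0,0,0,0,0,0,0],"gripper":[0.2,0.2,0.2,0.2,0.2,0.2,0.2,0.2]}'
python3 -m creep '{"translation":[[-2,48,0],[-2,48,0],[-2,48,0],[-2,48,0],[0,29,0],[0,0,-30],[0,0,0],[0,0,0]],"spin":[0,0,0,0,0,0,0,0],"gripper":[0.2,0.2,0.2,0.2,0.2,0.2,0.2,0.2]}'
```

```text
t: 13.0
eef_pos: [0.4679, -0.3177, 0.0142]
ee_rot: [3.141, -0.003, 0.079]
force: [-0.1, 0.7, 0.2]
width: 0.0385
gripper_force: 0.0
t: 13.8
eef_pos: [0.4664, -0.127, 0.128]
ee_rot: [-3.141, -0.001, 0.078]
force: [1.6, 0.4, -1.2]
width: 0.0335
gripper_force: 40.0
t: 14.6
eef_pos: [0.4584, 0.092, 0.0977]
ee_rot: [3.141, 0.001, 0.079]
force: [0.9, 0.4, -0.7]
width: 0.0336
gripper_force: 40.0
```

```bash
python3 -m creep '{"translation":[[0,0,-32],[0,0,-5],[0,0,-5],[0,0,0],[0,0,0]],"spin":[0,0,0,0,0],"gripper":[0.2,0.2,0.2,0.2,0.2]}'
python3 -m creep '{"translation":[[0,0,-5],[0,0,0],[0,0,0]],"spin":[0,0,0],"gripper":[0.2,0.2,0.2]}'
```

```text
t: 15.1
eef_pos: [0.4595, 0.0926, 0.0565]
ee_rot: [-3.141, -0.001, 0.079]
force: [-0.5, 0.1, -1.0]
width: 0.0331
gripper_force: 40.0
t: 15.4
eef_pos: [0.4588, 0.0925, 0.0507]
ee_rot: [3.142, 0.0, 0.079]
force: [0.3, 0.0, -1.6]
width: 0.0333
gripper_force: 40.0
```

```bash
python3 -m creep '{"translation":[[0,0,-8],[0,0,-8],[0,0,0],[0,0,0]],"spin":[0,0,0,0],"gripper":[0.2,0.2,0.2,0.2]}'
python3 -m creep '{"translation":[[0,0,-6],[0,0,-4],[0,0,0],[0,0,0]],"spin":[0,0,0,0],"gripper":[0.2,0.2,0.2,0.2]}'
```

```text
t: 15.8
eef_pos: [0.4586, 0.0923, 0.0341]
ee_rot: [3.141, 0.001, 0.079]
force: [-1.0, -0.6, -2.3]
width: 0.0337
gripper_force: 40.0
t: 16.2
eef_pos: [0.4588, 0.0925, 0.0244]
ee_rot: [3.141, 0.0, 0.079]
force: [-0.1, 0.2, -1.4]
width: 0.0336
gripper_force: 40.0
```

```bash
python3 -m creep '{"translation":[[0,0,-3],[0,0,0],[0,0,0],[0,0,0],[0,0,0],[0,0,40],[0,0,45],[0,0,30]],"spin":[0,0,0,0,0,0,0,0],"gripper":[0.2,0.2,0.5,0.5,0.5,0.5,0.5,0.5]}'
python3 -m creep '{"translation":[[-5,45,0],[-6,45,0],[-6,45,0],[-6,45,0],[-6,45,0],[-6,45,0],[0,0,0],[0,0,0]],"spin":[0,0,0,0,0,0,0,0],"gripper":[0.5,0.5,0.5,0.5,0.5,0.5,0.5,0.5]}'
python3 - <<'E'
from h import *
look('top',[]);d=grab('top','t4.png');e=grab('side','s4.png');w=grab('wrist','w4.png')
look('top',['cap_top','lamp_edge','pin_foot','sleeve_a']);look('side',['cap_top','lamp_edge','pin_foot','sleeve_a']);look('wrist',['sleeve_a'])
s=get_state();print(s['t'],s['eef_pos'],proj(w,(.421,.363,.049)))
t=cv2.imread('pics/t4.png')[160:270,200:290];b=cv2.imread('pics/s4.png')[150:250,210:310];a=cv2.imread('pics/w4.png')
cv2.imwrite('pics/c4.png',np.hstack([cv2.resize(t,(290,354),interpolation=2),cv2.resize(b,(300,354),interpolation=2),cv2.resize(a[100:300,200:360],(200,354))]))
for z in(.008,.053):print(z,proj(e,(.458,.092,z)),proj(d,(.458,.092,z)))
E
```

```text
t: 17.0
eef_pos: [0.4595, 0.0927, 0.1392]
ee_rot: [-3.141, -0.002, 0.08]
force: [1.0, -0.3, 0.4]
width: 0.0439
gripper_force: 0.0
t: 17.8
eef_pos: [0.4233, 0.3633, 0.1359]
ee_rot: [3.141, 0.001, 0.081]
force: [-0.4, -1.2, -0.0]
width: 0.0437
gripper_force: 0.0
top cap_top [0.5862 0.1004 0.1523] 0.68
top lamp_edge [0.5971 0.1016 0.2427] 0.93
top lamp_edge [0.5349 0.096  0.0009] 0.37
top pin_foot [0.4566 0.0923 0.0073] 0.82
top sleeve_a [0.4559 0.0939 0.006 ] 0.68
top sleeve_a [ 0.4107 -0.3777 -0.0025] 0.53
side cap_top [0.5849 0.1027 0.156 ] 0.67
side lamp_edge [0.5964 0.1059 0.2475] 0.96
side lamp_edge [0.5373 0.1007 0.0009] 0.5
side pin_foot [0.4563 0.0874 0.0098] 0.92
side pin_foot [ 0.6361 -0.2018 -0.0016] 0.58
side sleeve_a [ 0.4993 -0.3962 -0.0037] 0.81
side sleeve_a [0.456  0.0951 0.0107] 0.75
side sleeve_a [0.4168 0.3651 0.0041] 0.71
side sleeve_a [ 4.117e-01 -3.782e-01 -4.000e-04] 0.7
wrist sleeve_a [0.4551 0.0947 0.0068] 0.92
wrist sleeve_a [0.421  0.3647 0.0009] 0.56
18.4 [0.42397822 0.36236398 0.13667863] [276.95145265 214.42813417]
0.008 [237.99346347 225.61633637] [245.07165431 246.94087291]
0.053 [237.15884658 214.53387813] [243.74619347 244.90910923]
```

View pics/c4.png

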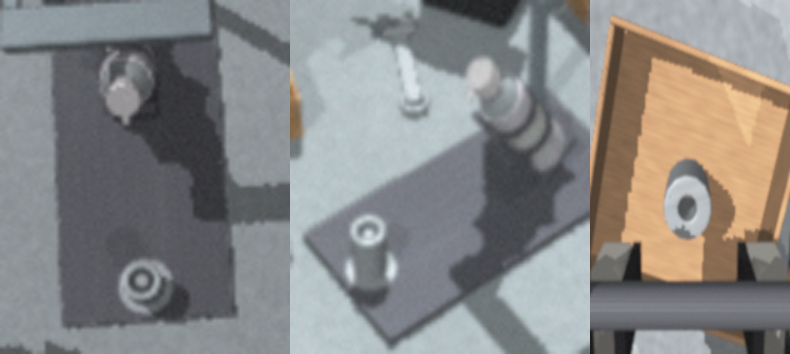

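The good sleeve stands flush on the plate with the pin visible in its bore; the tight one stands in the box at wrist pixel (278,216). Check the wrist geometry for the press.

```bash
python3 - <<'E'
from h import *
from scipy.spatial.transform import Rotation as Ro
w=cams.grab_frame('wrist');s=get_state();R=Ro.from_euler('xyz',s['ee_rot']).as_matrix()
print('cam in tool',R.T@(-w['R'].T@w['t']-s['eef_pos']),'axis',R.T@w['R'][2],s['q'],s['eef_pos'])
T=cams.grab_frame('top');S=cams.grab_frame('side')
c=np.array([.458,.092,0])+.13*np.array([np.cos(.08),np.sin(.08),0])+[0,0,.15];print(c)
for d in(T,S):print(proj(d,c))
P=[ray(S,210+x/3,150+y/3.54,.15) for x,y in[(484-290,75)]];print(P)
# bar front lower edge from top image
for x,y in[(3,50),(213,37)]:print(ray(T,200+x*90/290,160+y*110/354,.245))
E
```

```text
cam in tool [ 0.06836977  0.00032247 -0.15723402] axis [-2.55078604e-01  1.13658767e-04  9.66920314e-01] [ 1.05840026e+00  2.43962270e-01 -3.72185793e-01  1.52877506e-05
 -9.54510377e-01  5.91403866e-01] [0.42393373 0.36242329 0.13663461]
[0.58758422 0.10238891 0.15      ]
[237.98866253 189.27867637]
[273.92534032 170.37565033]
[array([0.58742594, 0.09825636, 0.15      ])]
[0.59292041 0.17862839 0.245     ]
[0.60454721 0.02867089 0.245     ]
```

```bash
python3 -m creep '{"translation":[[-11,0,-40],[0,0,-40],[0,0,-22],[0,0,-10],[0,0,0],[0,0,0],[0,0,0],[0,0,0]],"spin":[0,0,0,0,0,0,0,0],"gripper":[0.5,0.5,0.5,0.5,0.5,0.2,0.2,0.2]}' 55
python3 -m creep '{"translation":[[0,0,0],[0,0,45],[0,0,45],[0,0,45],[0,0,45],[0,0,0],[0,0,0]],"spin":[0,0,0,0,0,0,0],"gripper":[0.2,0.2,0.2,0.2,0.2,0.2,0.2]}'
```

```text
t: 19.35
eef_pos: [0.4134, 0.3633, 0.0259]
ee_rot: [-3.14, -0.001, 0.079]
force: [0.3, -1.1, 2.4]
width: 0.0332
gripper_force: 55.0
t: 20.05
eef_pos: [0.4128, 0.3628, 0.2057]
ee_rot: [-3.139, -0.001, 0.079]
force: [-0.5, -0.1, -3.2]
width: 0.0331
gripper_force: 55.0
```

```bash
python3 -m creep '{"translation":[[8,-44,0],[8,-44,0],[8,-44,0],[8,-44,0],[8,-44,0],[8,-44,0],[37,0,0],[37,0,0]],"spin":[0,0,0,0,0,0,0,0],"gripper":[0.2,0.2,0.2,0.2,0.2,0.2,0.2,0.2]}'
python3 -m creep '{"translation":[[0,0,0],[0,0,-15],[0,0,-15],[0,0,0],[0,0,0]],"spin":[0,0,0,0,0],"gripper":[0.2,0.2,0.2,0.2,0.2]}'
python3 - <<'E'
from h import *
w=grab('wrist','w5.png');e=grab('side','s5.png');d=cams.grab_frame('top');s=get_state();print(s['t'],s['eef_pos'],s['force'])
for c in('top','side','wrist'):look(c,['cap_top','lamp_edge'])
b=e['img'][110:230,220:340][:,:,::-1]
cv2.imwrite('pics/c5.png',np.hstack([cv2.resize(w['img'][:,:,::-1],(450,400)),cv2.resize(b,(350,400),interpolation=2)]))
print(proj(w,(.598,.1035,.245)),proj(w,(.586,.1024,.15)),proj(e,(.598,.1035,.245)),proj(e,(.586,.1024,.15)))
E
```

```text
t: 20.85
eef_pos: [0.5347, 0.0967, 0.2035]
ee_rot: [3.141, 0.002, 0.078]
force: [0.7, 0.7, -1.4]
width: 0.0332
gripper_force: 55.0
t: 21.35
eef_pos: [0.5341, 0.0982, 0.1736]
ee_rot: [3.14, 0.002, 0.079]
force: [0.8, -0.2, -0.4]
width: 0.0332
gripper_force: 55.0
21.5 [0.53507836 0.09872589 0.17510558] [-1.49768557 -0.25674533 -1.06899284]
top cap_top [ 0.3404 -0.2479 -0.0037] 0.32
side cap_top [0.5841 0.0996 0.1553] 0.47
side cap_top [0.4566 0.0931 0.0123] 0.46
side lamp_edge [0.5972 0.1051 0.2437] 0.75
wrist cap_top [0.581  0.1035 0.1494] 0.64
wrist lamp_edge [0.5914 0.1062 0.2459] 0.82
[277.63625477 145.92602629] [278.35498874 157.49255017] [276.98383567 141.29702661] [273.4460897  170.56492328]
```

View pics/c5.png

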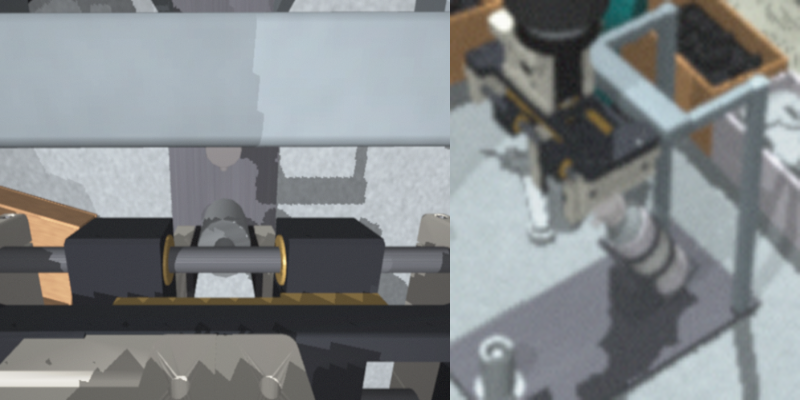

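The wrist view shows the bar's front edge at row ~154 (about 2 mm closer than estimated), the cap peeking from under it at (278,165), and the sleeve held. Approach gently.

```bash
python3 -m creep '{"translation":[[6,0,0],[6,1,0],[0,0,0],[0,0,0]],"spin":[0,0,0,0],"gripper":[0.2,0.2,0.2,0.2]}'
python3 -m creep '{"translation":[[4,0,0],[0,0,0],[2,0,0],[0,0,0],[0,0,0]],"spin":[0,0,0,0,0],"gripper":[0.2,0.2,0.2,0.2,0.2]}'
python3 - <<'E'
from h import *
w=cams.grab_frame('wrist')
cv2.imwrite('pics/c6.png',w['img'][80:330,100:460,::-1]);s=get_state();print(s['eef_pos'],s['force'])
look('wrist',['lamp_edge','cap_top'])
E
```

```text
t: 22.2
eef_pos: [0.547, 0.0995, 0.1743]
ee_rot: [3.141, 0.001, 0.079]
force: [-0.6, 0.3, -1.9]
width: 0.0333
gripper_force: 55.0
t: 22.7
eef_pos: [0.5528, 0.0995, 0.1745]
ee_rot: [3.142, 0.0, 0.079]
force: [0.9, -1.0, -1.8]
width: 0.0333
gripper_force: 55.0
[0.55279468 0.09951785 0.174574  ] [-0.07351554  0.08191609 -1.30440045]
wrist lamp_edge [0.5946 0.1075 0.245 ] 0.89
```

View pics/c6.png

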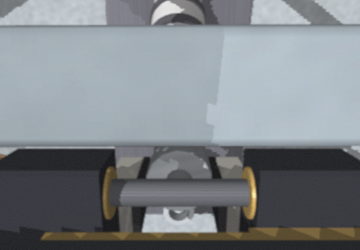

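```bash
python3 -m creep '{"translation":[[1,0,-2],[0,0,-2],[0,0,0],[0,0,0]],"spin":[0,0,0,0],"gripper":[0.2,0.2,0.2,0.2]}'
python3 -m creep '{"translation":[[1,0,-2],[0,0,-2],[0,0,0],[0,0,0]],"spin":[0,0,0,0],"gripper":[0.2,0.2,0.2,0.2]}'
python3 -m creep '{"translation":[[0,0,-2],[0,0,0],[0,0,0]],"spin":[0,0,0],"gripper":[0.2,0.2,0.2]}'
```

```text
t: 23.25
eef_pos: [0.5538, 0.0995, 0.1704]
ee_rot: [3.141, 0.0, 0.079]
force: [0.4, -0.4, -0.8]
width: 0.0331
gripper_force: 55.0
t: 23.65
eef_pos: [0.5548, 0.0995, 0.1665]
ee_rot: [3.141, 0.0, 0.079]
force: [0.5, -0.3, -1.6]
width: 0.0334
gripper_force: 55.0
t: 23.95
eef_pos: [0.555, 0.0996, 0.1649]
ee_rot: [-3.142, -0.001, 0.079]
force: [-1.0, -0.2, 1.0]
width: 0.0335
gripper_force: 55.0
```

```bash
python3 -m creep '{"translation":[[0,0,-2],[0,0,0],[0,0,0]],"spin":[0,0,0],"gripper":[0.2,0.2,0.2]}'
python3 -m creep '{"translation":[[1,0,-2],[0,0,0],[0,0,0]],"spin":[0,0,0],"gripper":[0.2,0.2,0.2]}'
python3 -m creep '{"translation":[[0,0,-2],[0,0,0],[0,0,0]],"spin":[0,0,0],"gripper":[0.2,0.2,0.2]}'
```

```text
t: 24.25
eef_pos: [0.555, 0.0996, 0.1627]
ee_rot: [-3.142, -0.0, 0.079]
force: [-1.0, -0.1, 3.5]
width: 0.0335
gripper_force: 55.0
t: 24.55
eef_pos: [0.556, 0.0996, 0.1607]
ee_rot: [-3.142, -0.0, 0.079]
force: [-0.9, 0.9, 5.0]
width: 0.0332
gripper_force: 55.0
t: 24.85
eef_pos: [0.5559, 0.0995, 0.1587]
ee_rot: [3.142, -0.0, 0.079]
force: [-1.7, 0.1, 5.5]
width: 0.0334
gripper_force: 55.0
```

```bash
python3 -m creep '{"translation":[[0,0,-1],[0,0,0],[0,0,0]],"spin":[0,0,0],"gripper":[0.2,0.2,0.2]}'
python3 -m creep '{"translation":[[0,0,-1],[0,0,0],[0,0,0]],"spin":[0,0,0],"gripper":[0.2,0.2,0.2]}'
python3 -m creep '{"translation":[[0,0,-1],[0,0,0],[0,0,0]],"spin":[0,0,0],"gripper":[0.2,0.2,0.2]}'
```

```text
t: 25.15
eef_pos: [0.5561, 0.0996, 0.158]
ee_rot: [-3.142, -0.001, 0.079]
force: [-0.7, 0.8, 6.3]
width: 0.0335
gripper_force: 55.0
t: 25.45
eef_pos: [0.5533, 0.0985, 0.1549]
ee_rot: [3.14, 0.005, 0.078]
force: [-4.7, -1.4, -0.8]
width: 0.0333
gripper_force: 55.0
t: 25.75
eef_pos: [0.5539, 0.0985, 0.1542]
ee_rot: [3.14, 0.004, 0.078]
force: [-5.7, -2.6, -0.6]
width: 0.0333
gripper_force: 55.0
```

The vertical force reached about 7.7 N, then the sleeve slipped off the cap's front rim. The depth is uncertain, so I'll lift and press again with a little more overlap.

```bash
python3 -m creep '{"translation":[[-2,0,8],[0,0,12],[0,0,0],[2,0,0],[2,1,0],[0,0,0],[0,0,0]],"spin":[0,0,0,0,0,0,0],"gripper":[0.2,0.2,0.2,0.2,0.2,0.2,0.2]}'
python3 -m creep '{"translation":[[1,0,0],[0,0,0],[0,0,0]],"spin":[0,0,0],"gripper":[0.2,0.2,0.2]}'
python3 -m creep '{"translation":[[1,0,0],[0,0,0],[0,0,0]],"spin":[0,0,0],"gripper":[0.2,0.2,0.2]}'
```

```text
t: 26.45
eef_pos: [0.5579, 0.1005, 0.1752]
ee_rot: [3.141, 0.0, 0.079]
force: [0.1, 0.1, -0.4]
width: 0.0331
gripper_force: 55.0
t: 26.75
eef_pos: [0.5581, 0.1005, 0.1753]
ee_rot: [3.141, 0.001, 0.079]
force: [-5.0, 1.2, 0.7]
width: 0.0332
gripper_force: 56.9
t: 27.05
eef_pos: [0.558, 0.1004, 0.1753]
ee_rot: [3.141, 0.003, 0.08]
force: [-11.1, 2.1, 4.0]
width: 0.0332
gripper_force: 59.1
```

```bash
python3 -m creep '{"translation":[[-2.5,0,0],[0,0,-4],[0,0,-2],[0,0,-2],[0,0,0],[0,0,0]],"spin":[0,0,0,0,0,0],"gripper":[0.2,0.2,0.2,0.2,0.2,0.2]}'
python3 -m creep '{"translation":[[0,0,-2],[0,0,-2],[0,0,0],[0,0,0]],"spin":[0,0,0,0],"gripper":[0.2,0.2,0.2,0.2]}'
python3 -m creep '{"translation":[[0,0,-2],[0,0,-1],[0,0,0],[0,0,0]],"spin":[0,0,0,0],"gripper":[0.2,0.2,0.2,0.2]}'
```

```text
t: 27.65
eef_pos: [0.5575, 0.1005, 0.1675]
ee_rot: [3.141, -0.0, 0.079]
force: [-0.9, -0.0, -0.7]
width: 0.0332
gripper_force: 55.0
t: 28.05
eef_pos: [0.5576, 0.1006, 0.1639]
ee_rot: [-3.141, -0.001, 0.079]
force: [-0.5, 0.5, 3.0]
width: 0.0333
gripper_force: 55.0
t: 28.45
eef_pos: [0.5575, 0.1006, 0.1607]
ee_rot: [-3.142, -0.0, 0.079]
force: [-1.0, 0.3, 5.4]
width: 0.0332
gripper_force: 55.0
```

```bash
python3 -m creep '{"translation":[[0,0,-1],[0,0,-1],[0,0,0],[0,0,0]],"spin":[0,0,0,0],"gripper":[0.2,0.2,0.2,0.2]}'
python3 -m creep '{"translation":[[0,0,-1],[0,0,0],[0,0,0]],"spin":[0,0,0],"gripper":[0.2,0.2,0.2]}'
python3 -m creep '{"translation":[[0,0,-0.5],[0,0,0],[0,0,0]],"spin":[0,0,0],"gripper":[0.2,0.2,0.2]}'
```

```text
t: 28.85
eef_pos: [0.5576, 0.1006, 0.1589]
ee_rot: [-3.141, -0.001, 0.079]
force: [-1.5, -0.8, 6.2]
width: 0.0331
gripper_force: 55.0
t: 29.15
eef_pos: [0.5576, 0.1006, 0.158]
ee_rot: [-3.141, -0.001, 0.079]
force: [-1.0, 0.6, 6.7]
width: 0.0334
gripper_force: 55.0
t: 29.45
eef_pos: [0.5577, 0.1006, 0.1576]
ee_rot: [-3.142, -0.001, 0.08]
force: [-1.7, -0.1, 7.0]
width: 0.0335
gripper_force: 55.0
```

```bash
python3 -m creep '{"translation":[[0,0,-0.5],[0,0,0],[0,0,0]],"spin":[0,0,0],"gripper":[0.2,0.2,0.2]}'
python3 -m creep '{"translation":[[0,0,-0.5],[0,0,0],[0,0,0]],"spin":[0,0,0],"gripper":[0.2,0.2,0.2]}'
```

```text
t: 29.75
eef_pos: [0.5578, 0.1006, 0.1573]
ee_rot: [-3.141, -0.001, 0.08]
force: [-2.3, 0.6, 8.9]
width: 0.0332
gripper_force: 55.0
t: 30.05
eef_pos: [0.5578, 0.1006, 0.1571]
ee_rot: [-3.142, -0.001, 0.08]
force: [-2.9, -0.1, 10.5]
width: 0.0332
gripper_force: 55.0
```

Force stiffened sharply (bottom stop reached). Lift, retreat, and return the tight sleeve to the box.

```bash
python3 -m creep '{"translation":[[0,0,6],[0,0,12],[-20,0,5],[-40,0,0],[-40,0,0],[-20,44,0],[-13,46,0],[-10,46,0]],"spin":[0,0,0,0,0,0,0,0],"gripper":[0.2,0.2,0.2,0.2,0.2,0.2,0.2,0.2]}'
python3 -m creep '{"translation":[[0,46,0],[0,46,0],[0,34,0],[0,0,0],[0,0,-45],[0,0,-45],[0,0,-45],[0,0,0]],"spin":[0,0,0,0,0,0,0,0],"gripper":[0.2,0.2,0.2,0.2,0.2,0.2,0.2,0.2]}'
```

```text
t: 30.85
eef_pos: [0.4135, 0.2379, 0.18]
ee_rot: [-3.14, -0.001, 0.079]
force: [1.1, 0.2, -0.7]
width: 0.0333
gripper_force: 55.0
t: 31.65
eef_pos: [0.4118, 0.3584, 0.0388]
ee_rot: [3.133, 0.007, 0.078]
force: [-0.7, -1.0, -1.4]
width: 0.0332
gripper_force: 55.0
```

```bash
python3 -m creep '{"translation":[[0,0,-6],[0,0,0],[0,0,0]],"spin":[0,0,0],"gripper":[0.2,0.2,0.2]}'
python3 -m creep '{"translation":[[0,0,-4],[0,0,0],[0,0,0]],"spin":[0,0,0],"gripper":[0.2,0.2,0.2]}'
```

```text
t: 31.95
eef_pos: [0.4153, 0.3638, 0.0402]
ee_rot: [-3.139, -0.002, 0.079]
force: [0.6, -0.2, -1.3]
width: 0.0331
gripper_force: 55.0
t: 32.25
eef_pos: [0.4144, 0.3627, 0.0346]
ee_rot: [-3.141, -0.0, 0.079]
force: [-0.7, -0.2, -2.6]
width: 0.0331
gripper_force: 55.0
```

```bash
python3 -m creep '{"translation":[[0,0,-4],[0,0,-3],[0,0,0],[0,0,0]],"spin":[0,0,0,0],"gripper":[0.2,0.2,0.2,0.2]}'
python3 -m creep '{"translation":[[0,0,-1],[0,0,0],[0,0,0],[0,0,0],[0,0,0],[0,0,30],[0,0,45],[0,0,45]],"spin":[0,0,0,0,0,0,0,0],"gripper":[0.2,0.2,0.5,0.5,0.5,0.5,0.5,0.5]}'
python3 -m creep '{"translation":[[0,0,30],[0,40,0],[0,40,0],[0,0,0],[0,0,0]],"spin":[0,0,0,0,0],"gripper":[0.5,0.5,0.5,0.5,0.5]}'
python3 - <<'E'
from h import *
d=cams.grab_frame('top');e=cams.grab_frame('side');look('top',['sleeve_a','cap_top','caster','jar','wrench','screwdriver']);look('side',['sleeve_a','cap_top'])
t=d['img'][160:280,110:290,::-1];b=e['img'][130:250,150:330,::-1]
cv2.imwrite('pics/c7.png',np.hstack([cv2.resize(x,(400,400),interpolation=2) for x in(t,b)]))
s=get_state();print(s['force'],s['qd'].__abs__().max() if hasattr(s['qd'],'max') else s['qd'])
E
```

```text
t: 32.65
eef_pos: [0.4143, 0.3624, 0.0268]
ee_rot: [3.141, 0.0, 0.079]
force: [0.2, -0.1, -1.3]
width: 0.033
gripper_force: 55.0
t: 33.45
eef_pos: [0.4141, 0.362, 0.1472]
ee_rot: [3.14, 0.001, 0.079]
force: [0.7, 1.4, 0.5]
width: 0.0434
gripper_force: 0.0
t: 33.95
eef_pos: [0.414, 0.4429, 0.1755]
ee_rot: [3.141, 0.001, 0.08]
force: [-0.5, -0.5, -0.6]
width: 0.044
gripper_force: 0.0
top sleeve_a [ 0.4109 -0.3785 -0.0014] 0.65
top sleeve_a [0.4202 0.3636 0.0066] 0.64
top sleeve_a [0.4563 0.0935 0.0053] 0.62
top sleeve_a [ 0.4971 -0.3927  0.0077] 0.6
top cap_top [0.5866 0.1022 0.1552] 0.45
top caster [ 0.6397 -0.2061 -0.0027] 0.84
top jar [ 0.6761 -0.3963  0.0025] 0.72
top wrench [ 0.6242  0.3165 -0.0008] 0.67
top screwdriver [ 0.3379 -0.2482 -0.0031] 0.65
side sleeve_a [ 0.4125 -0.3799 -0.0012] 0.83
side sleeve_a [ 0.4987 -0.3957 -0.0022] 0.73
side sleeve_a [0.4208 0.3645 0.0035] 0.64
side sleeve_a [0.4557 0.0947 0.0071] 0.46
side cap_top [0.5831 0.1031 0.1552] 0.54
[ 0.51988265 -0.38712719 -0.40848667] 0.0031356943008005902
```

View pics/c7.png

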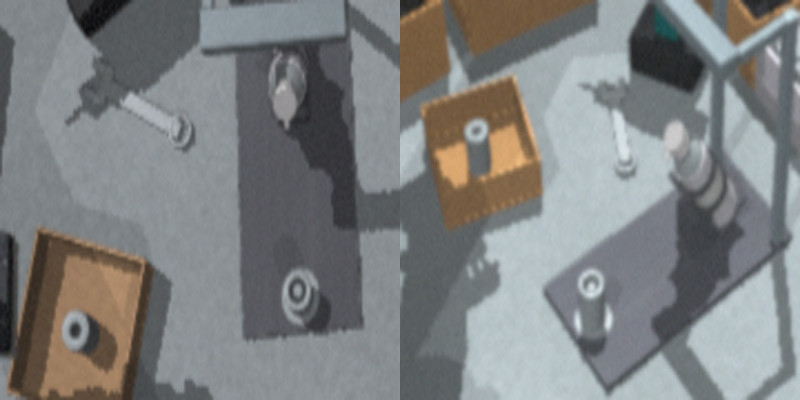

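The good sleeve stands home on the pin (crop pixel (300,297)), the tight one stands in the box (80,332), and the cap is up (285,100). The bystanders have not moved. Handing in.

```bash
python3 -c "
from station import arm
print(arm.job_done())"
```

```text
the job is handed in; nothing more can be done
None
```

The job is handed in: the good sleeve is home on the pin, the tight one (tried on the pin, stopped at its tip) is in the reject box, and the cap was pressed to its stop and is back up; because the tool could not be tilted, I pressed with the tight sleeve, taken briefly out of the box, after a first press slipped off at uncertain depth, and the gripper touched the lamp bar lightly (about 11 N).

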